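Reset the ironing-station cut-out with the turning stick

TASK

Pull the ball-topped wooden turning stick up out of the caddy and use its lower end to push the recessed reset plunger of the grey cut-out box all the way down, keeping the gripper itself off the plunger. Then let the plunger spring back and put the stick back in the caddy, ball up, in either compartment. The caddy must stay upright, near its place, with the brush in it, and the spray bottle, stapler and round weight must be left alone.

Things in the scene. Friction and masses are not known exactly. Their poses are not given: they have to be found in the camera images.
- stick: Wooden turning stick, the longer item in the caddy: round shaft 12 mm thick, 180 mm long, with a 22 mm ball on top (overall 195 mm, 40 g). Origin: centre of the flat lower end (foot); its z axis runs up the shaft to the ball, centred 184 mm from the foot. It starts standing in one compartment, leaning about 18 degrees on the rim.
- brush: Small wooden lint brush, the shorter item in the caddy's other compartment (stays there): shaft 12 mm thick, flat head 30 mm wide with black bristles, overall 117 mm. Origin: centre of its lower end; z runs up its shaft. Starts leaning the same way as the stick.
- caddy: Loose, heavy open-topped pale wooden holder, about 0.7 kg, 50 mm (its x) by 126 mm (its y) by 85 mm high, walls and floor 6 mm, split by a 6 mm middle wall into two compartments, each 38 mm (x) by 54 mm (y) inside and 79 mm deep, centred at y = -30 and +30 mm. Origin: centre of its underside, z up.
- cutout: Fixed grey cut-out box 110 by 150 mm, 35 mm high, with a round guard collar standing in the middle of its top (outside diameter 44, bore 32 mm, rim at 80 mm above the table). Origin: centre of its underside.
- collar_rim (a point): Centre of the collar's open mouth, 80 mm above the table.
- plunger_top (a point): Centre of the top face of the steel reset plunger (diameter 26 mm) inside the collar, 31 mm below the rim when up; it moves with the plunger.
- plunger (a joint): Travel of the sprung plunger in m: 0 up, 0.010 fully down (about 7 N holds it down); it springs back by itself.
- spray: White spray bottle, 76 mm in diameter, 181 mm high, bystander. Origin: centre of its underside.
- stapler: Black stapler 140 by 34 mm, 52 mm high, bystander. Origin: centre of its underside.
- weight: Dark steel round weight, 90 mm in diameter, 45 mm high, bystander. Origin: centre of its underside.
Not all that is in view belongs to the job. Of the things that look like the cutout, the smaller one is meant.

How it is judged:
By the outcome, as a careful person would: the job done as asked, in the order asked, and still so for the second after the job is handed in, with the robot touching nothing.
It also fails if it takes over 64 s, if anything falls off the work surface, if the arm or the gripper's body presses on something with over 40 N, if the wrist force passes 120 N, or if a joint passes its speed limit or range.

ROBOT

A 6-joint arm with a two-finger parallel gripper is mounted at the origin on the work surface. World frame = base frame: x ahead of the robot, y to its left, z up, the work surface at z = 0. Lengths are in m, angles in rad, forces in N, time in s.
With the tool pointing down it reaches from about 0.375 to 0.9 m from the base axis. Payload 3.1 kg.
Tool frame: the origin (TCP) lies between the finger pads; the fingertips stand 25 mm ahead of it and the grasp point (between the pads) lies 6 mm ahead of it; y points along the fingers, x is the direction in which the jaws open and shut, and the axes are right-handed (so a half turn about y gives the same grasp; the last joint's range is limited). The gripper opens to 87 mm and grips with 3 to 60 N. Pads are 19 mm wide; open, the fingers measure 117 mm over their backs; the gripper's body (75 mm by 190 mm) begins 51 mm behind the grasp point.
Start: joints at [0.973, 0.527, 1.433, -0, 1.181, -0.178], TCP at [0.255, 0.571, 0.248] pointing down, gripper open.
Joint ranges: [-3.08, 3.08], [-0.75, 2.2], [0.22, 2.44], [-1.43, 4.57], [0, 2.65], [-2.85, 2.85]. Speed limits (rad/s): [2.79, 2.79, 3.14, 3.14, 3.14, 3.14].

INTERFACE

Orientations are given as a unit quaternion [x, y, z, w].
In Python, from rig import robot gives the robot as it stands.
- The arm moves only by the tool carry_out, never from a script. Its argument "moves" is a list of rows, each a list of 7 numbers: the opening, from 0 (shut) to 1 (fully open), then the shift along the tool's x, y, z in cm, then the turn, a rotation vector about the tool's x, y, z in rad. In form: [[grip, x, y, z, rx, ry, rz], ...]. A call has 1 to 20 rows; each row is the pose to reach, as a shift and turn from the pose commanded when the call began, along the tool's axes at that moment; what a row does not reach only later rows make up. A row lasts 1/10 s, in which the tool goes at most 50 mm and 8.59 degrees, less where a joint would pass 70% of its speed; a pose out of reach is approached as far as the arm can. A call with a gripper value outside its range is refused whole. The fingers move at their own pace and stop on an object; "force" is the grip in N (left out, the last holds). Time passes only in rows, so rows that repeat a pose let the fingers close. It gives the time, the measured TCP pose, the force and the opening at its end, in the units of the state.
- robot.get_obs(): the state, without advancing time (a new reading comes with each control period).
- robot.camera(name): name is "scene" or "top" or "wrist"; returns the picture (420x560x3 uint8, red, green, blue); there is no depth.
- robot.camera_params(name): a dict with "fx", "fy", "cx", "cy" (pixels), "extrinsics" (4x4, takes a point from camera to world coordinates); the wrist camera has in their place "mount" (4x4, takes a point from camera to tool coordinates, whose origin is the TCP and whose axes are the tool frame's). Camera axes: x right, y down, z forward; pixel columns grow to the right and rows downward; lengths in m; the calibration is good to about 2 mm. A picture is of the moment at which its call begins: read the wrist's pose just before it. camera_params takes no time and is no camera call.
- robot.hand_in(): hands the job in, once; it reports no verdict.
The state is a dict: "time": time; "q": joint angles; "joint_velocities": joint speeds; "joint_torque": joint torques, N m; "position": TCP position; "tool_rot": TCP orientation; "ft_force": force on the tool from outside, world axes, zero at the start; "moment": the same for the moment, N m; "grip_width": finger opening in m.
Only numpy, scipy, OpenCV 4.12 (cv2) and the standard library are available. Lean on these libraries where they do the work, as an engineer would, in place of code of your own. Each camera call takes 0.05 s, during which the arm holds its last target.

## Working session

There is one attempt and no reset: what is moved stays moved. The work goes in short steps, Python scripts to look and compute and a tool call to move; the robot and the scene stay as the last step left them, time stands still between calls to the robot, and variables do not carry over. Pictures are saved under pics/ and viewed, and the job is handed in when it is done.

Besides the shell and the picture viewer there is one more tool, called after "Request:" in YAML: its name, and indented under it one key for each argument. carry_out: Moves the arm, as the interface text tells. Its arguments: {"type":"object","properties":{"moves":{"type":"array"},"force":{"type":"number"}},"required":["moves"]}

```bash
ls; mkdir -p pics
python3 - <<'E'
from rig import robot
import cv2
for n in ["scene","top","wrist"]:
    im=robot.camera(n); cv2.imwrite(f"pics/{n}0.png",im[:,:,::-1])
    print(n,robot.camera_params(n))
print(robot.get_obs())
E
```

```text
pics
scene {'fx': 392.9770394725423, 'fy': 392.9770394725423, 'cx': 278.03899470004495, 'cy': 218.49465904801664, 'extrinsics': array([[-0.86884436,  0.38965938, -0.30540964,  0.83043101],
       [ 0.49477843,  0.70512183, -0.50793455,  0.45653436],
       [ 0.01742954, -0.59242617, -0.80543618,  0.92197427],
       [ 0.        ,  0.        ,  0.        ,  1.        ]])}
top {'fx': 544.2616432206848, 'fy': 544.2616432206848, 'cx': 279.1432007521684, 'cy': 214.35800022399468, 'extrinsics': array([[ 0.02409585, -0.99662881,  0.07842454,  0.37513668],
       [-0.9996361 , -0.02497144, -0.01020304, -0.06890817],
       [ 0.01212702, -0.07815015, -0.99686784,  1.52357824],
       [ 0.        ,  0.        ,  0.        ,  1.        ]])}
wrist {'fx': 315.5915889561022, 'fy': 315.5915889561022, 'cx': 282.4741337492993, 'cy': 209.3017863742971, 'mount': array([[ 9.99999265e-01, -2.90993923e-04, -1.17683435e-03,
         4.00431865e-04],
       [ 1.05406835e-03, -2.70789184e-01,  9.62638097e-01,
        -1.37808676e-01],
       [-5.98795851e-04, -9.62638630e-01, -2.70788679e-01,
         7.47491577e-02],
       [ 0.00000000e+00,  0.00000000e+00,  0.00000000e+00,
         1.00000000e+00]])}
{'time': 0.15, 'q': array([ 9.72520689e-01,  5.28252292e-01,  1.43356417e+00,  2.01497533e-05,
        1.18139994e+00, -1.78502393e-01]), 'joint_velocities': array([ 0.00049073, -0.00267354, -0.0032987 ,  0.00018651, -0.00081126,
       -0.00099168]), 'joint_torque': array([ 8.36672898e-04, -4.40429378e+01, -1.76842654e+01,  6.33889739e-02,
        5.52146975e-02, -1.09339894e-04]), 'position': array([0.2544063 , 0.570335  , 0.24681054]), 'tool_rot': array([ 0.59341896,  0.38431838, -0.38538235, -0.59298716]), 'ft_force': array([-0.35860959,  0.10539828, -0.38925221]), 'moment': array([ 0.0160091 ,  0.01822934, -0.00376427]), 'grip_width': 0.08718375205002739}
```

View pics/scene0.png

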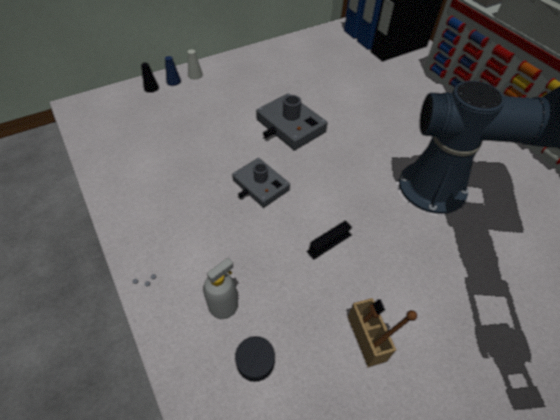

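View pics/top0.png

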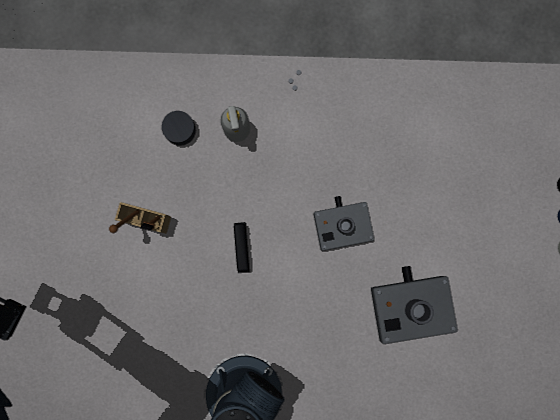

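View pics/wrist0.png

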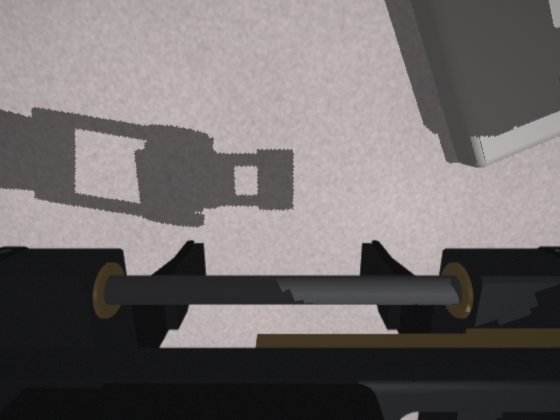

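```bash
cat > h.py <<'E'
import numpy as np,cv2
from scipy.spatial.transform import Rotation as R
def ray(P,px,T=None):
    if T is None: T=P["extrinsics"]
    d=np.array([(px[0]-P["cx"])/P["fx"],(px[1]-P["cy"])/P["fy"],1.]);d=T[:3,:3]@d
    return T[:3,3],d/np.linalg.norm(d)
def plane(P,px,z,T=None):
    o,d=ray(P,px,T); return o+d*(z-o[2])/d[2]
def tri(rs):
    A=np.zeros((3,3));b=np.zeros(3)
    for o,d in rs:
        M=np.eye(3)-np.outer(d,d);A+=M;b+=M@o
    p=np.linalg.solve(A,b)
    return p,[np.linalg.norm((np.eye(3)-np.outer(d,d))@(p-o)) for o,d in rs]
def proj(P,p,T=None):
    if T is None: T=P["extrinsics"]
    c=T[:3,:3].T@(np.asarray(p)-T[:3,3]); return np.array([P["fx"]*c[0]/c[2]+P["cx"],P["fy"]*c[1]/c[2]+P["cy"]])
def tool(obs):
    T=np.eye(4);T[:3,:3]=R.from_quat(obs["tool_rot"]).as_matrix();T[:3,3]=obs["position"];return T
E
python3 - <<'E'
import cv2
a=cv2.imread("pics/top0.png");s=cv2.imread("pics/scene0.png")
z=lambda im,x,y,w,h,k:cv2.resize(im[y:y+h,x:x+w],None,fx=k,fy=k,interpolation=cv2.INTER_CUBIC)
t1=z(a,100,190,80,60,6)  ;t2=z(a,300,185,80,75,6)
s1=z(s,340,290,90,80,6) ; s2=z(s,225,150,75,65,6)
cv2.imwrite("pics/c1.png",t1);cv2.imwrite("pics/c2.png",t2);cv2.imwrite("pics/c3.png",s1);cv2.imwrite("pics/c4.png",s2)
E
```

```text
(no output)
```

View pics/c1.png

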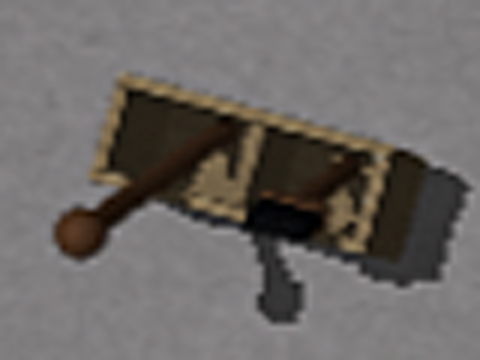

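View pics/c2.png

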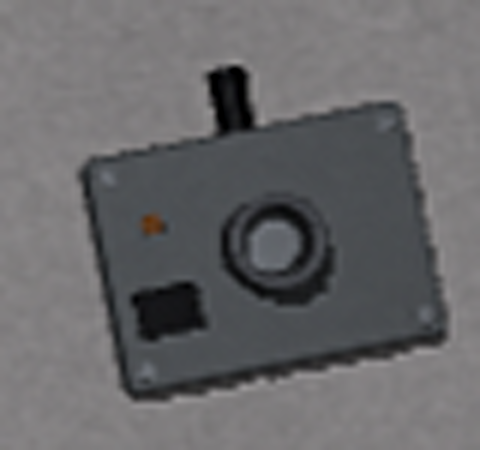

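View pics/c3.png

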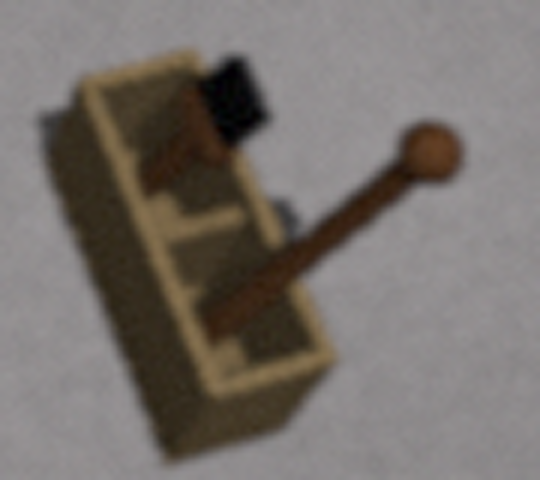

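View pics/c4.png

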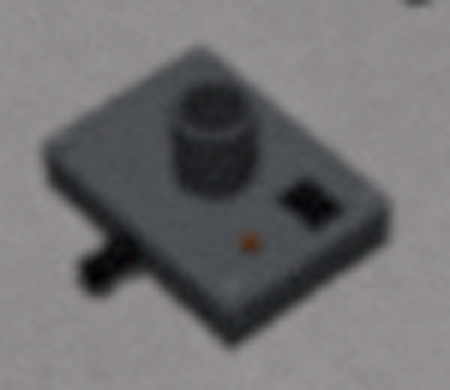

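Run:
```python
from rig import robot
from h import *
t=robot.camera_params("top");s=robot.camera_params("scene")
ct=lambda x,y,o:(o[0]+x/6-.42,o[1]+y/6-.42)
T=lambda x,y:ct(x,y,(100,190));S=lambda x,y:ct(x,y,(340,290))
p=tri([ray(t,T(80,233)),ray(s,S(433,153))]);print("ball",p)
print("rim",tri([ray(t,ct(273,242,(300,185))),ray(s,ct(214,108,(225,150)))]),plane(t,ct(273,242,(300,185)),.08))
print("plungertop", plane(t,ct(272,244,(300,185)),.049))
for q in [(122,75),(95,182),(395,150),(362,255)]: print("top corner",plane(t,T(*q),.085).round(4))
for q in [(212,392),(335,355),(80,85),(195,52)]: print("scene corner",plane(s,S(*q),.085).round(4))
for n,q in [("stick foot visible",(235,128)),("shaft@rim",(150,183))]: print(n,plane(t,T(*q),.04),plane(t,T(*q),.085))
for q in [(90,165),(398,105),(445,340),(135,395)]: print("box",plane(t,ct(*q,(300,185)),.035).round(4))
```

```text
ball (array([0.43533274, 0.32577023, 0.1818964 ]), [np.float64(0.0007594967327867833), np.float64(0.0007594967327868962)])
rim (array([ 0.46520867, -0.25984434,  0.08108124]), [np.float64(0.00041016344427975714), np.float64(0.00041016344427988356)]) [ 0.46493765 -0.25974959  0.08      ]
plungertop [ 0.46594762 -0.26340758  0.049     ]
top corner [0.5103 0.3385 0.085 ]
top corner [0.4628 0.3481 0.085 ]
top corner [0.4802 0.2171 0.085 ]
top corner [0.4336 0.2297 0.085 ]
scene corner [0.5109 0.3392 0.085 ]
scene corner [0.4645 0.3503 0.085 ]
scene corner [0.4829 0.2221 0.085 ]
scene corner [0.436  0.2327 0.085 ]
stick foot visible [0.49168023 0.29893397 0.04      ] [0.48814523 0.28777656 0.085     ]
shaft@rim [0.46568625 0.33626964 0.04      ] [0.46293969 0.32397976 0.085     ]
box [ 0.501  -0.1813  0.035 ]
box [ 0.5321 -0.3222  0.035 ]
box [ 0.4249 -0.345   0.035 ]
box [ 0.3964 -0.2038  0.035 ]
```

Run:
```python
from rig import robot
from h import *
N=[]
for n,roi in [("top",(110,205,32,28)),("scene",(370,305,37,42))]:
    im=cv2.imread(f"pics/{n}0.png");P=robot.camera_params(n)
    x,y,w,h=roi
    c=im[y:y+h,x:x+w].astype(int)
    m=((c[:,:,2]-c[:,:,0]>15)&(c[:,:,2]<105)&((c[:,:,2]-c[:,:,1])>12)).astype(np.uint8)
    k,lab,st,_=cv2.connectedComponentsWithStats(m); i=1+st[1:,4].argmax(); m=lab==i
    pts=np.argwhere(m)[:,::-1].astype(np.float32)+[x,y]
    vx,vy,px,py=cv2.fitLine(pts.astype(np.float32),cv2.DIST_HUBER,0,.01,.01).ravel()
    print(n,len(pts),px,py,vx,vy,pts.min(0),pts.max(0))
    o,d1=ray(P,(px-10*vx,py-10*vy));_,d2=ray(P,(px+10*vx,py+10*vy));nn=np.cross(d1,d2);N.append((o,nn/np.linalg.norm(nn)))
    v=im[y-5:y+h+5,x-5:x+w+5].copy()
    v[5:-5,5:-5][m]=(0,255,0); cv2.imwrite(f"pics/m_{n}.png",cv2.resize(v,None,fx=8,fy=8,interpolation=0))
u=np.cross(N[0][1],N[1][1]);u/=np.linalg.norm(u);u*=np.sign(u[2])
b=np.array([.4353,.3258,.1819]);print("u",u,"tilt",np.degrees(np.arccos(u[2])),"az",np.degrees(np.arctan2(u[1],u[0])))
print("foot",b-.184*u,[ (b-o)@n for o,n in N])
o=robot.get_obs();print(tool(o).round(3))
```

```text
top 107 120.99574 221.78395 0.8007064 -0.599057 [110. 211.] [138. 232.]
scene 203 389.09033 333.11792 0.77762043 -0.62873405 [372. 318.] [406. 346.]
u [-0.32543617  0.07312855  0.94273194] tilt 19.484468497645206 az 167.3354683221478
foot [0.49518025 0.31234435 0.00843732] [np.float64(0.0011079239047844741), np.float64(-0.00017069284477140746)]
[[ 0.408 -0.001 -0.913  0.254]
 [ 0.913 -0.001  0.408  0.57 ]
 [-0.002 -1.     0.     0.247]
 [ 0.     0.     0.     1.   ]]
```

```bash
cat >> h.py <<'E'
def rel(T0,T1):
    D=np.linalg.inv(T0)@T1
    return np.r_[D[:3,3]*100,R.from_matrix(D[:3,:3]).as_rotvec()].round(3)
def mk(x,y,p):
    x=np.array(x)/np.linalg.norm(x);y=np.array(y,float);y-=x*(x@y);y/=np.linalg.norm(y)
    T=np.eye(4);T[:3,:3]=np.c_[x,y,np.cross(x,y)];T[:3,3]=p;return T
def back(tilt,az):
    a,t=np.radians(az),np.radians(tilt);return np.array([np.sin(t)*np.cos(a),np.sin(t)*np.sin(a),np.cos(t)])
E
python3 - <<'E'
from rig import robot
from h import *
T0=tool(robot.get_obs())
u=back(18.5,167.3);G=np.array([.4353,.3258,.1819])-.039*u
b=back(22,-12.7);x=np.cross(b,u);x/=np.linalg.norm(x);print(x)
if x[1]<0:x=-x
print(rel(T0,mk(x,-b,G+.106*b)),rel(T0,mk(x,-b,G+.006*b)),G+.106*b)
E
```

```text
[-2.19846204e-01 -9.75534544e-01 -5.87636172e-17]
[-13.932   0.374 -31.592   0.382  -0.196   0.036] [-14.655   9.648 -27.922   0.382  -0.196   0.036] [0.48610894 0.31434971 0.24319687]
```

Request:
carry_out:
  moves:
    - [0.6,-4,-2,-9,0.1,-0.05,0.01]
    - [0.6,-7,-2,-16,0.2,-0.1,0.02]
    - [0.6,-10.5,-1,-24,0.3,-0.15,0.03]
    - [0.6,-13.9,0.4,-31.6,0.382,-0.196,0.036]
    - [0.6,-13.9,0.4,-31.6,0.382,-0.196,0.036]
    - [0.6,-13.9,0.4,-31.6,0.382,-0.196,0.036]
    - [0.6,-13.9,0.4,-31.6,0.382,-0.196,0.036]
    - [0.6,-13.9,0.4,-31.6,0.382,-0.196,0.036]
    - [0.6,-13.9,0.4,-31.6,0.382,-0.196,0.036]
    - [0.6,-13.9,0.4,-31.6,0.382,-0.196,0.036]
    - [0.6,-13.9,0.4,-31.6,0.382,-0.196,0.036]
  force: 50

```text
time: 1.25
position: [0.4853, 0.3162, 0.2437]
tool_rot: [-0.436, -0.351, 0.518, 0.647]
ft_force: [0.2, -0.1, 0.1]
grip_width: 0.0523
```

Run:
```python
from rig import robot
from h import *
o=robot.get_obs();T=tool(o);P=robot.camera_params("wrist");im=robot.camera("wrist")
cv2.imwrite("pics/w1.png",im[:,:,::-1])
print(T.round(4),o["q"],o["grip_width"])
b=np.array([.4353,.3258,.1819]);u=back(18.5,167.3)
for d in (0,-.039,-.1,-.17): print(proj(P,b+d*u,T@P["mount"]))
```

```text
[[ 0.2178 -0.3648 -0.9053  0.4853]
 [ 0.976   0.0834  0.2012  0.3162]
 [ 0.0021 -0.9274  0.3742  0.2437]
 [ 0.      0.      0.      1.    ]] [ 0.29247706  0.59622971  1.3723504   0.18640809  1.51138292 -1.10216623] 0.0522822188616349
[279.60454494 196.40388356]
[279.92651077 218.4057975 ]
[280.28286558 242.75772344]
[280.56178396 261.81793964]
```

View pics/w1.png

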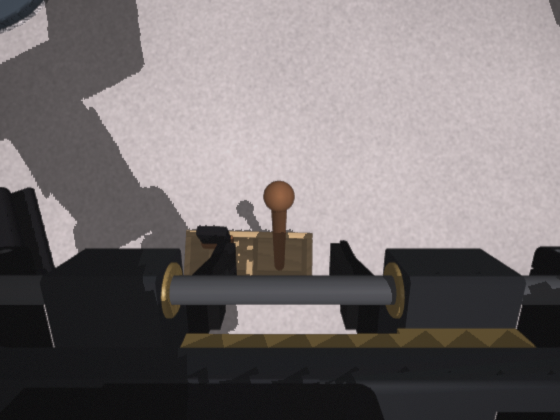

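Run:
```python
from rig import robot
from h import *
T0=tool(robot.get_obs())
u=back(18.5,167.3);G=np.array([.4353,.3258,.1819])-.039*u
b=back(22,-12.7);x=np.array([.21985,.97553,0])
print(rel(T0,mk(x,-b,G+.006*b)))
```

```text
[-1.8000e-01  1.0009e+01 -1.2200e-01  1.0000e-03  3.0000e-03  1.0000e-03]
```

Request:
carry_out:
  moves:
    - [0.6,-0.2,3,-0.1,0,0,0]
    - [0.6,-0.2,5,-0.1,0,0,0]
    - [0.6,-0.2,7,-0.1,0,0,0]
    - [0.6,-0.2,8.5,-0.1,0,0,0]
    - [0.6,-0.2,10,-0.1,0,0,0]
    - [0.6,-0.2,10,-0.1,0,0,0]
    - [0.6,-0.2,10,-0.1,0,0,0]
    - [0.6,-0.2,10,-0.1,0,0,0]

```text
time: 2.1
position: [0.4513, 0.3218, 0.1513]
tool_rot: [-0.437, -0.351, 0.517, 0.647]
ft_force: [0.7, 0.4, 0.2]
grip_width: 0.0523
```

Run:
```python
from rig import robot
from h import *
o=robot.get_obs()
for n in("scene","wrist"):
    im=robot.camera(n)[:,:,::-1]
    if n=="scene": im=cv2.resize(im[250:400,320:480],None,fx=4,fy=4,interpolation=2)
    cv2.imwrite(f"pics/{n}2.png",im)
print(o["position"],o["ft_force"])
```

```text
[0.45127666 0.32183019 0.15129553] [0.72462335 0.44558512 0.17316971]
```

View pics/scene2.png

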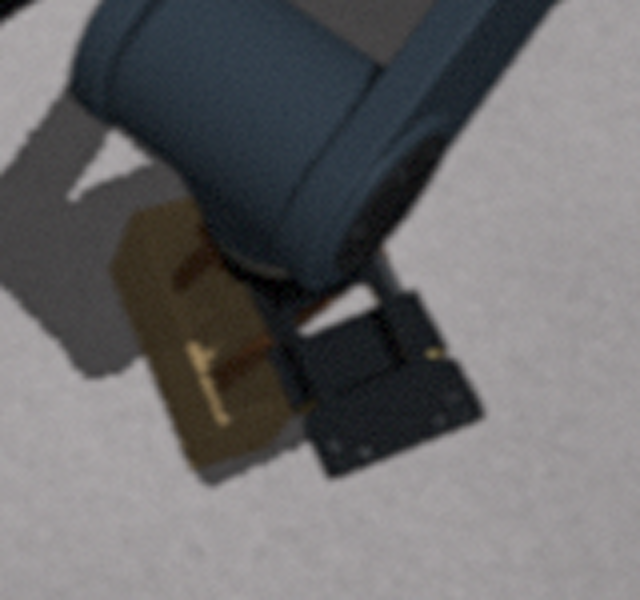

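View pics/wrist2.png

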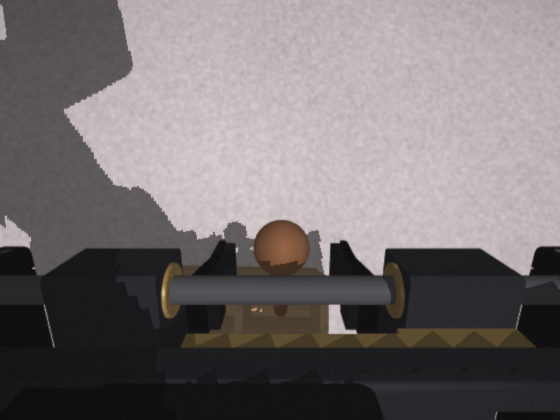

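Request:
carry_out:
  moves:
    - [0,0,0,0,0,0,0]
    - [0,0,0,0,0,0,0]
    - [0,0,0,0,0,0,0]
    - [0,0,0,0,0,0,0]
    - [0,0,0,0,0,0,0]
    - [0,0,0,0,0,0,0]
  force: 50

```text
time: 2.8
position: [0.4506, 0.3212, 0.1504]
tool_rot: [-0.437, -0.35, 0.517, 0.648]
ft_force: [-0.3, -0.6, -0.2]
grip_width: 0.0125
```

Run:
```python
from rig import robot
from h import *
o=robot.get_obs();T0=tool(o);print(T0[:3,3],o["ft_force"])
u=back(18.5,167.3)
T1=T0.copy();T1[:3,3]+=.12*u;print(rel(T0,T1)); T1[:3,3]+=[0,0,.02]; print(rel(T0,T1))
```

```text
[0.45062667 0.32120373 0.15038484] [-0.25131253 -0.57735238 -0.17522129]
[ 0.021 -9.131  7.786  0.     0.     0.   ]
[  0.024 -10.986   8.534   0.      0.      0.   ]
```

Request:
carry_out:
  moves:
    - [0,0,-0.8,0.7,0,0,0]
    - [0,0,-2.3,2,0,0,0]
    - [0,0,-4,3.4,0,0,0]
    - [0,0,-5.8,4.9,0,0,0]
    - [0,0,-7.5,6.4,0,0,0]
    - [0,0,-9.1,7.8,0,0,0]
    - [0,0,-11,8.5,0,0,0]
    - [0,0,-11,8.5,0,0,0]
    - [0,0,-11,8.5,0,0,0]

```text
time: 3.7
position: [0.4136, 0.3293, 0.2844]
tool_rot: [-0.437, -0.351, 0.517, 0.647]
ft_force: [1.0, -0.3, -0.7]
grip_width: 0.0108
```

Run:
```python
from rig import robot
from h import *
o=robot.get_obs();T=tool(o)
print(T.round(4),o["ft_force"],o["grip_width"],o["q"])
for n in("scene","top","wrist"):
    im=robot.camera(n)[:,:,::-1]
    cv2.imwrite(f"pics/{n}3.png",im)
```

```text
[[ 0.2198 -0.3633 -0.9054  0.4136]
 [ 0.9755  0.0841  0.2031  0.3293]
 [ 0.0024 -0.9279  0.3729  0.2844]
 [ 0.      0.      0.      1.    ]] [ 0.9980146  -0.26628618 -0.73895871] 0.010832526679280263 [ 0.34893615  0.47437678  1.48061605  0.205006    1.51283092 -1.04640975]
```

View pics/scene3.png

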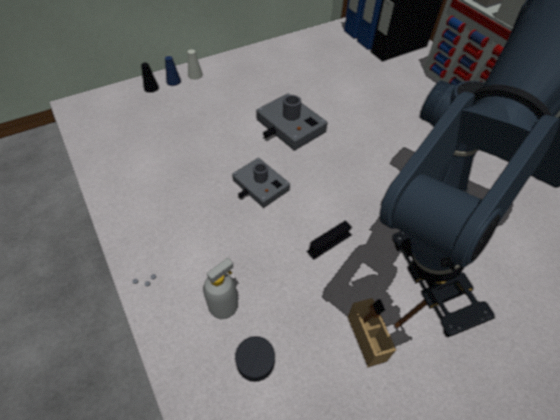

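View pics/wrist3.png

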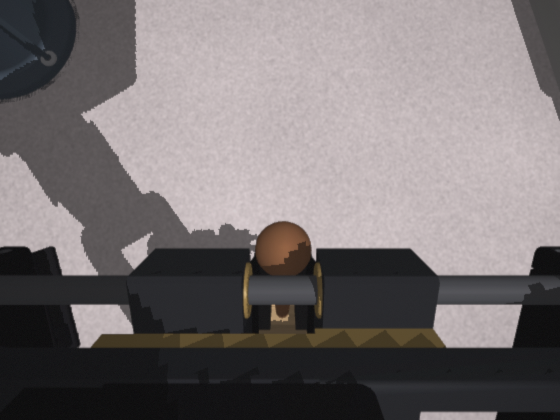

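View pics/top3.png

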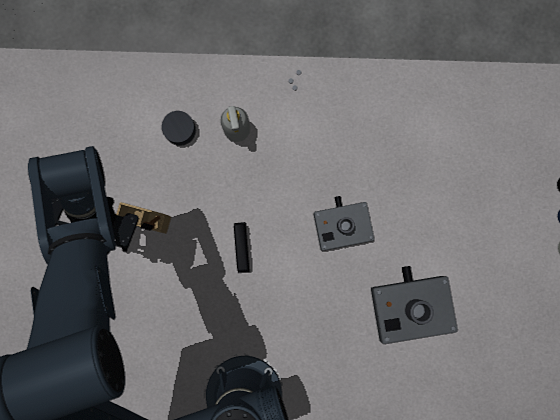

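```bash
cat >> h.py <<'E'
Tg=mk([.2198,.9755,.0024],[-.3633,.0841,-.9279],[.45062667,.32120373,.15038484])
u0=back(18.5,167.3);ball0=np.array([.4353,.3258,.1819])
ut=Tg[:3,:3].T@u0; ft=Tg[:3,:3].T@(ball0-.184*u0-Tg[:3,3])
def upright(foot,xaz,ut=ut,ft=ft):
    # tool pose with stick vertical, foot at given point, jaw axis azimuth xaz
    a=np.radians(xaz);X=np.array([np.cos(a),np.sin(a),0])
    xt=np.array([1,0,0])-ut*ut[0];xt/=np.linalg.norm(xt)
    A=np.c_[X,np.array([0,0,1.]),np.cross(X,[0,0,1.])];B=np.c_[xt,ut,np.cross(xt,ut)]
    Rm=A@B.T;T=np.eye(4);T[:3,:3]=Rm;T[:3,3]=np.array(foot)-Rm@ft;return T
E
python3 - <<'E'
from rig import robot
from h import *
o=robot.get_obs();T=tool(o);P=robot.camera_params("wrist")
bt=ft+.184*ut;print("ut",ut,"ft",ft,"ball t",bt)
print("pred ball",proj(P,T[:3,:3]@bt+T[:3,3],T@P["mount"]))
f=T[:3,:3]@ft+T[:3,3];print("foot",f,"scene px",proj(robot.camera_params("scene"),f))
for z,y in((.17,.2),(.17,-.1),(.11,-.261)):
    t=upright([.44 if y>-.2 else .465,y,z],65);print(rel(T,t),t[:3,3],np.linalg.norm(rel(T,t)[3:]))
E
```

```text
ut [ 0.00228796 -0.76160415  0.64803849] ft [ 0.00076956  0.1168477  -0.09267756] ball t [ 0.00119054 -0.02328747  0.02656152]
pred ball [284.57026176 249.21653906]
foot [0.45435014 0.32058306 0.14002333] scene px [396.7741161  325.14749439]
[-12.209  -5.564  -4.146   0.318   0.183  -0.113] [0.44418744 0.19682197 0.31904856] 0.3839036337415941
[-41.474  -8.06  -10.258   0.318   0.183  -0.113] [ 0.44418744 -0.10317803  0.31904856] 0.3839036337415941
[-56.632  -4.754 -18.052   0.318   0.183  -0.113] [ 0.46918744 -0.26417803  0.25904856] 0.3839036337415941
```

Request:
carry_out:
  moves:
    - [0,0,-2.5,1,0,0,0]
    - [0,-2,-4,0.5,0.05,0.03,-0.02]
    - [0,-5,-5,-1,0.11,0.06,-0.04]
    - [0,-8.5,-5.3,-2.5,0.18,0.1,-0.06]
    - [0,-12.2,-5.6,-4.1,0.25,0.14,-0.09]
    - [0,-16.5,-6,-5,0.318,0.183,-0.113]
    - [0,-20.5,-6.4,-5.8,0.318,0.183,-0.113]
    - [0,-24.5,-6.7,-6.7,0.318,0.183,-0.113]
    - [0,-28.5,-7,-7.5,0.318,0.183,-0.113]
    - [0,-32.5,-7.4,-8.4,0.318,0.183,-0.113]
    - [0,-36.5,-7.7,-9.2,0.318,0.183,-0.113]
    - [0,-40.5,-8,-10.2,0.318,0.183,-0.113]
    - [0,-44.5,-7.5,-12,0.318,0.183,-0.113]
    - [0,-48.5,-7,-14,0.318,0.183,-0.113]
    - [0,-52,-6.7,-16,0.318,0.183,-0.113]
    - [0,-55,-6.5,-17,0.318,0.183,-0.113]
    - [0,-56.6,-6.5,-17.4,0.318,0.183,-0.113]
    - [0,-56.6,-6.5,-17.4,0.318,0.183,-0.113]
    - [0,-56.6,-6.5,-17.4,0.318,0.183,-0.113]
    - [0,-56.6,-6.5,-17.4,0.318,0.183,-0.113]

```text
time: 5.85
position: [0.4704, -0.262, 0.2788]
tool_rot: [-0.353, -0.228, 0.487, 0.765]
ft_force: [-0.5, 0.7, -0.4]
grip_width: 0.0105
```

Run:
```python
from rig import robot
from h import *
o=robot.get_obs();T=tool(o)
print(o["time"],o["ft_force"],o["grip_width"],o["q"])
f=T[:3,:3]@ft+T[:3,3];print("foot",f,"u",T[:3,:3]@ut)
for n in("scene","top","wrist"):
    P=robot.camera_params(n)
    im=robot.camera(n)[:,:,::-1]
    M=T@P["mount"] if n=="wrist" else None
    print(n,"foot",proj(P,f,M),"grasp",proj(P,f+.145*(T[:3,:3]@ut),M),"ball",proj(P,f+.184*(T[:3,:3]@ut),M))
    cv2.imwrite(f"pics/{n}4.png",im)
```

```text
5.85 [-0.52167786  0.68213081 -0.38723923] 0.010528347382990374 [-0.64589895  0.69449397  1.20166576 -0.14184386  1.93516785 -1.78704533]
foot [ 0.46660977 -0.25854285  0.12977316] u [-0.00242996 -0.00183672  0.99999536]
scene foot [259.84253749 156.08495149] grasp [258.77910004 114.75485769] ball [258.44921415 101.93396725]
top foot [347.19481371 223.11290549] grasp [355.91549256 219.35926493] ball [358.61518665 218.19723599]
wrist foot [283.20445445 310.06703849] grasp [284.16597337 273.23558658] ball [284.77634111 249.85515211]
```

View pics/scene4.png

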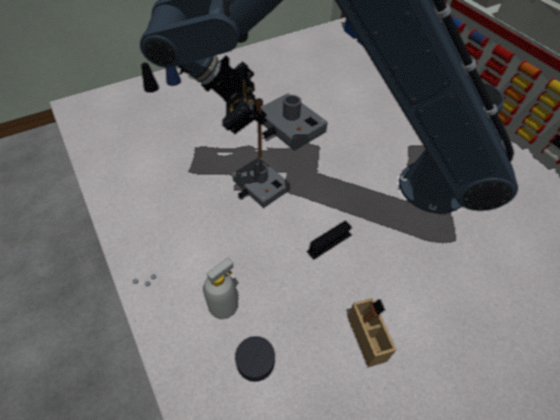

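View pics/wrist4.png

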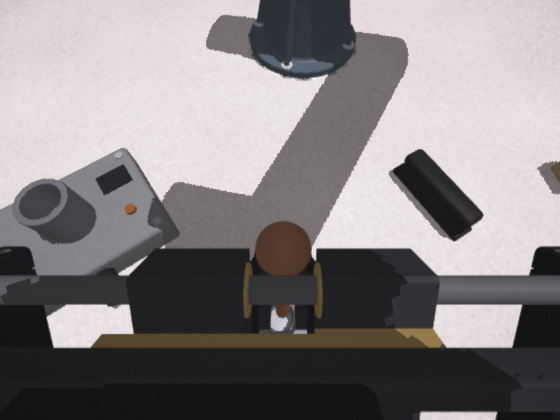

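View pics/top4.png

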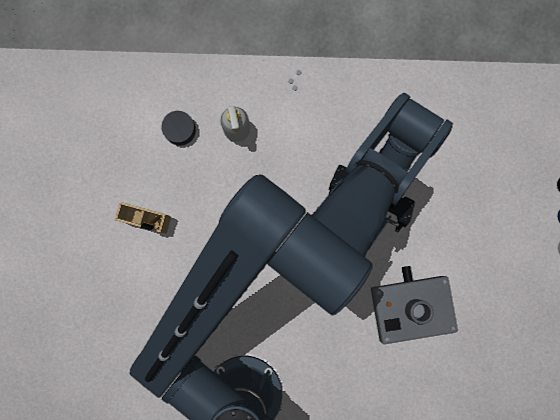

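Run:
```python
import cv2,numpy as np
s=cv2.imread("pics/scene4.png")[90:210,220:310];w=cv2.imread("pics/wrist4.png")[260:345,235:335]
cv2.imwrite("pics/z4.png",cv2.resize(s,None,fx=5,fy=5,interpolation=2));cv2.imwrite("pics/zw4.png",cv2.resize(w,None,fx=6,fy=6,interpolation=2))
```

```text
(no output)
```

View pics/z4.png

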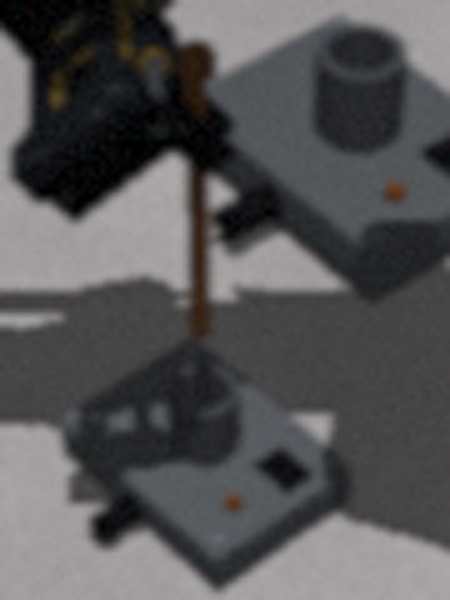

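View pics/zw4.png

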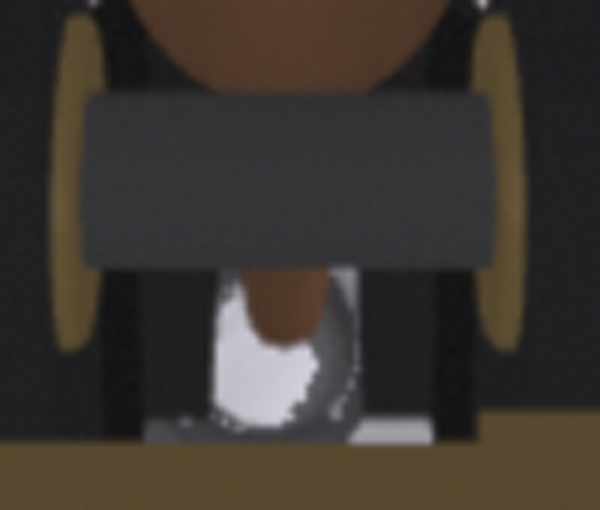

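Run:
```python
from rig import robot
from h import *
o=robot.get_obs();T=tool(o);P=robot.camera_params("wrist");M=T@P["mount"]
a=np.linspace(0,6.28,13)
for c,r,z in(((.465,-.261),.013,.049),((.465,-.261),.016,.08),((.465,-.261),.022,.08)):
    q=np.array([proj(P,[c[0]+r*np.cos(t),c[1]+r*np.sin(t),z],M) for t in a]);print(r,q.min(0),q.max(0), "crop",(q.min(0)-[235,260])*6,(q.max(0)-[235,260])*6)
t=upright([.465,-.261,.115],65);print(rel(T,t))
for z in (.09,.055,.045,.037,.034):
  print(z,rel(T,upright([.465,-.261,z],65)))
```

```text
0.013 [269.42440403 306.35031423] [291.86226868 329.97878745] crop [206.54642418 278.10188536] [341.17361205 419.87272471]
0.016 [265.62735827 299.62293263] [295.5611565  331.03355788] crop [183.76414963 237.73759578] [363.366939  426.2013473]
0.022 [260.03712426 294.00147654] [301.19595505 337.20599864] crop [150.22274554 204.00885925] [397.17573031 463.23599182]
[-0.231  1.177 -0.924  0.002  0.003  0.   ]
0.09 [-2.420e-01  3.085e+00 -2.539e+00  2.000e-03  3.000e-03  0.000e+00]
0.055 [-2.570e-01  5.756e+00 -4.800e+00  2.000e-03  3.000e-03  0.000e+00]
0.045 [-2.610e-01  6.520e+00 -5.447e+00  2.000e-03  3.000e-03  0.000e+00]
0.037 [-2.650e-01  7.130e+00 -5.964e+00  2.000e-03  3.000e-03  0.000e+00]
0.034 [-2.660e-01  7.359e+00 -6.157e+00  2.000e-03  3.000e-03  0.000e+00]
```

Request:
carry_out:
  moves:
    - [0,-0.25,1.2,-0.9,0,0,0]
    - [0,-0.25,2.2,-1.8,0,0,0]
    - [0,-0.25,3.1,-2.5,0,0,0]
    - [0,-0.25,4,-3.3,0,0,0]
    - [0,-0.25,5,-4.1,0,0,0]
    - [0,-0.25,5.7,-4.75,0,0,0]
    - [0,-0.25,5.7,-4.75,0,0,0]

```text
time: 6.7
position: [0.4684, -0.265, 0.2024]
tool_rot: [-0.352, -0.227, 0.487, 0.766]
ft_force: [0.5, 0.0, -0.8]
grip_width: 0.0106
```

Run:
```python
from rig import robot
from h import *
o=robot.get_obs();T=tool(o)
f=T[:3,:3]@ft+T[:3,3];print(o["time"],"foot",f,o["ft_force"],T[:3,:3]@ut)
n="scene";im=robot.camera(n)[:,:,::-1];cv2.imwrite("pics/z5.png",cv2.resize(im[90:210,220:310],None,fx=5,fy=5,interpolation=2))
print(rel(T,upright([.465,-.261,.039],65)))
```

```text
6.7 foot [ 0.46424727 -0.26143055  0.05337415] [ 0.46656176  0.01755542 -0.84475782] [-1.85168261e-04 -2.80520785e-03  9.99996048e-01]
[ 1.030e-01  1.071e+00 -9.590e-01 -1.000e-03  2.000e-03  2.000e-03]
```

View pics/z5.png

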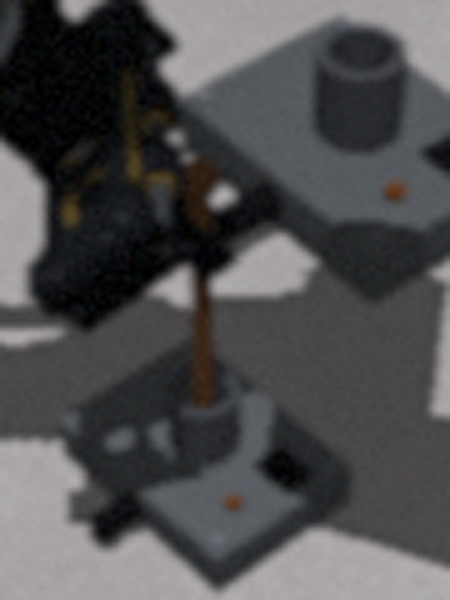

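Request:
carry_out:
  moves:
    - [0,0.05,0.3,-0.26,0,0,0]
    - [0,0.05,0.6,-0.52,0,0,0]
    - [0,0.05,0.8,-0.68,0,0,0]
    - [0,0.05,0.8,-0.68,0,0,0]

```text
time: 7.15
position: [0.4692, -0.265, 0.1942]
tool_rot: [-0.354, -0.227, 0.487, 0.766]
ft_force: [-0.1, 0.4, 3.5]
grip_width: 0.0103
```

Run:
```python
from rig import robot
from h import *
o=robot.get_obs();T=tool(o)
f=T[:3,:3]@ft+T[:3,3];print(o["time"],"foot",f,o["ft_force"],T[:3,:3]@ut)
```

```text
7.15 foot [ 0.46535277 -0.26171656  0.04512501] [-0.0621811   0.36066264  3.51558673] [-2.44123638e-03 -5.91954573e-04  9.99996845e-01]
```

Request:
carry_out:
  moves:
    - [0,0,0.25,-0.2,0,0,0]
    - [0,0,0.45,-0.38,0,0,0]
    - [0,0,0.55,-0.46,0,0,0]
    - [0,0,0.55,-0.46,0,0,0]

```text
time: 7.55
position: [0.469, -0.2649, 0.1881]
tool_rot: [-0.353, -0.227, 0.487, 0.766]
ft_force: [1.2, -0.4, 9.1]
grip_width: 0.0103
```

Run:
```python
from rig import robot
from h import *
o=robot.get_obs();T=tool(o)
f=T[:3,:3]@ft+T[:3,3];print(o["time"],"foot",f,o["ft_force"],T[:3,:3]@ut)
```

```text
7.55 foot [ 0.46500261 -0.26156385  0.03900059] [ 1.17779606 -0.43898091  9.10503227] [-1.39731125e-03 -8.77507859e-04  9.99998639e-01]
```

Request:
carry_out:
  moves:
    - [0,0,0.15,-0.13,0,0,0]
    - [0,0,0.23,-0.2,0,0,0]
    - [0,0,0.23,-0.2,0,0,0]
    - [0,0,0.23,-0.2,0,0,0]

```text
time: 7.95
position: [0.4688, -0.2648, 0.1878]
tool_rot: [-0.353, -0.226, 0.487, 0.766]
ft_force: [0.2, -0.3, 20.0]
grip_width: 0.0105
```

Run:
```python
from rig import robot
from h import *
o=robot.get_obs();T=tool(o)
f=T[:3,:3]@ft+T[:3,3];print(o["time"],"foot",f,o["ft_force"],T[:3,:3]@ut)
n="wrist";im=robot.camera(n)[:,:,::-1];cv2.imwrite("pics/zw6.png",cv2.resize(im[220:345,215:350],None,fx=4,fy=4,interpolation=2))
P=robot.camera_params(n);b=f+.184*T[:3,:3]@ut;print(proj(P,b,T@P["mount"]))
```

```text
7.95 foot [ 0.46454104 -0.26153638  0.0387535 ] [ 0.18177077 -0.32984868 19.99740995] [ 3.02621812e-04 -8.33581230e-04  9.99999607e-01]
[284.78132114 249.86081237]
```

View pics/zw6.png

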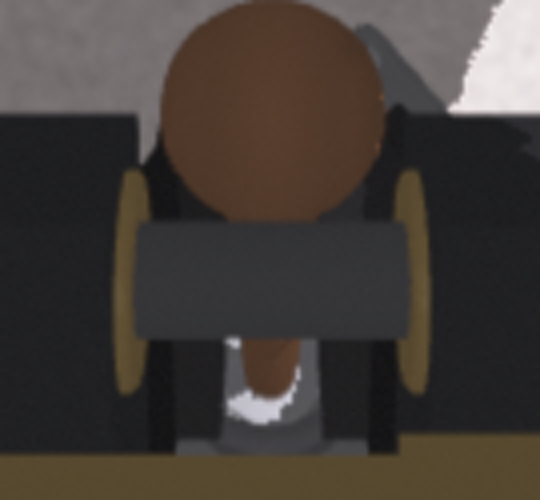

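Request:
carry_out:
  moves:
    - [0,0,-0.8,0.65,0,0,0]
    - [0,0,-2,1.7,0,0,0]
    - [0,0,-3.5,3,0,0,0]
    - [0,0,-5.3,4.5,0,0,0]
    - [0,0,-7,6,0,0,0]
    - [0,0,-8.7,7.4,0,0,0]
    - [0,0,-10,8.5,0,0,0]
    - [0,0,-10,8.5,0,0,0]
    - [0,0,-10,8.5,0,0,0]

```text
time: 8.9
position: [0.4688, -0.2652, 0.3142]
tool_rot: [-0.354, -0.228, 0.487, 0.765]
ft_force: [-0.6, -0.7, -0.4]
grip_width: 0.0108
```

```bash
cat >> h.py <<'E'
def stickpose(foot,lean):
    T=upright([0,0,0],77.3); # x azimuth
    Q=R.from_rotvec(-np.radians(lean)*np.array([np.cos(np.radians(77.3)),np.sin(np.radians(77.3)),0])).as_matrix()
    T2=np.eye(4);T2[:3,:3]=Q@T[:3,:3];T2[:3,3]=np.array(foot)+Q@T[:3,3];return T2
E
python3 - <<'E'
from rig import robot
from h import *
o=robot.get_obs();T=tool(o)
f=T[:3,:3]@ft+T[:3,3];print(o["time"],"foot",f,o["ft_force"],T[:3,:3]@ut)
c=np.array([.4726,.2847]);X=np.array([.974,-.225]);Y=np.array([.225,.974])
for lx,ly,z in((-.006-.0106,.03,.145),):
    p=c+lx*X+ly*Y;t=stickpose([*p,z],10);print(p,t[:3,:3]@ut,rel(T,t),t[:3,3])
t=upright([.44,-.1,.18],68);print(rel(T,t))
im=robot.camera("scene")[:,:,::-1];cv2.imwrite("pics/c7.png",cv2.resize(im[290:370,340:430],None,fx=6,fy=6,interpolation=2))
cv2.imwrite("pics/s7.png",cv2.resize(im[90:210,220:310],None,fx=5,fy=5,interpolation=2))
im=robot.camera("top")[:,:,::-1];cv2.imwrite("pics/t7.png",cv2.resize(im[190:250,100:180],None,fx=6,fy=6,interpolation=2))
E
```

```text
8.9 foot [ 0.46512937 -0.26195186  0.16514316] [-0.59341005 -0.69669864 -0.39199831] [-3.36590738e-03 -6.77937934e-04  9.99994106e-01]
[0.4631816 0.317655 ] [-0.1693998   0.03817589  0.98480775] [52.042 19.337 19.172 -0.17  -0.174  0.126] [0.44262499 0.3211492  0.29267641]
[ 1.3684e+01  4.7690e+00  7.8430e+00  3.0000e-03 -3.8000e-02  3.5000e-02]
```

View pics/c7.png

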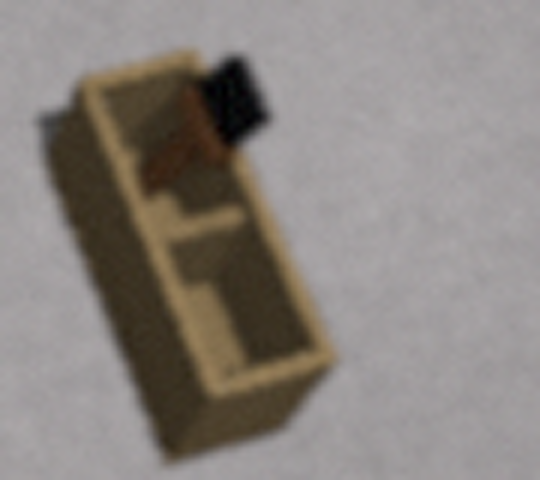

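View pics/s7.png

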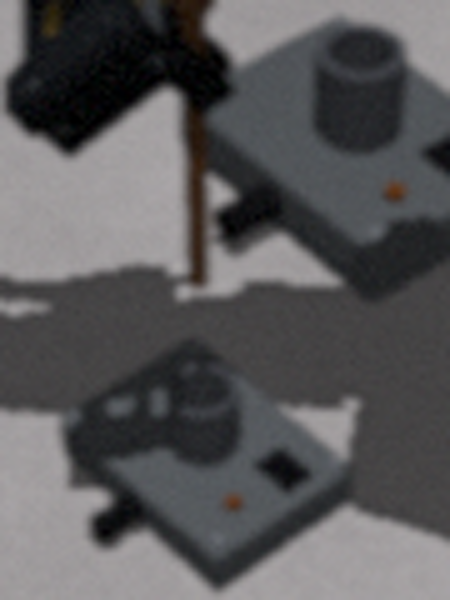

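View pics/t7.png

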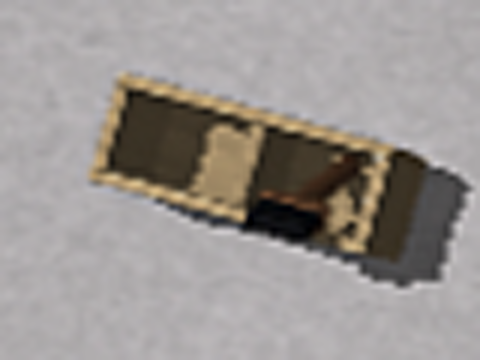

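Run:
```python
from rig import robot
from h import *
t=robot.camera_params("top")
for q in((182,147),(120,78),(97,180),(265,120),(240,213)): print(plane(t,(100+q[0]/6-.42,190+q[1]/6-.42),.085))
```

```text
[0.47916855 0.3106712  0.085     ]
[0.5089901  0.33930881 0.085     ]
[0.46368232 0.34727387 0.085     ]
[0.49201335 0.27475109 0.085     ]
[0.45070858 0.28392656 0.085     ]
```

Request:
carry_out:
  moves:
    - [0,2,0.5,0.8,0,0,0]
    - [0,5.5,1.7,2.2,-0.01,-0.01,0.01]
    - [0,9.5,3,3.7,-0.03,-0.03,0.02]
    - [0,13.5,4.4,5.2,-0.04,-0.04,0.03]
    - [0,17.5,5.8,6.7,-0.05,-0.05,0.04]
    - [0,21.5,7.2,8.2,-0.07,-0.07,0.05]
    - [0,25.5,8.6,9.7,-0.08,-0.08,0.06]
    - [0,29.5,10,11.2,-0.1,-0.1,0.07]
    - [0,33.5,11.5,12.7,-0.11,-0.11,0.08]
    - [0,37.5,13,14.2,-0.12,-0.13,0.09]
    - [0,41.5,14.5,15.6,-0.14,-0.14,0.1]
    - [0,45.5,16.3,17,-0.15,-0.15,0.11]
    - [0,49,18,18.3,-0.16,-0.165,0.12]
    - [0,51,19,19,-0.17,-0.174,0.126]
    - [0,52,19.3,19.2,-0.17,-0.174,0.126]
    - [0,52,19.3,19.2,-0.17,-0.174,0.126]
    - [0,52,19.3,19.2,-0.17,-0.174,0.126]
    - [0,52,19.3,19.2,-0.17,-0.174,0.126]

```text
time: 10.8
position: [0.4429, 0.3194, 0.2937]
tool_rot: [-0.388, -0.31, 0.541, 0.679]
ft_force: [-0.4, -0.9, -0.0]
grip_width: 0.0109
```

Run:
```python
from rig import robot
from h import *
o=robot.get_obs();T=tool(o)
f=T[:3,:3]@ft+T[:3,3];u=T[:3,:3]@ut;print(o["time"],"foot",f,o["ft_force"],u)
c=np.array([.479,.313]);X=np.array([.974,-.225])
e=f+u*(.085-f[2])/u[2];print("at rim",e,(e[:2]-c)@X,(e[:2]-c)@[.225,.974])
print("scene foot px",proj(robot.camera_params("scene"),f))
for z in(.145,.09,.05,.02,.008):
    p=c+(-.006+np.tan(np.radians(10))*(.085-z))*X
    print(z,rel(T,stickpose([*p,z],10)))
im=robot.camera("scene")[:,:,::-1];cv2.imwrite("pics/s8.png",cv2.resize(im[270:390,320:450],None,fx=5,fy=5,interpolation=2))
cv2.imwrite("pics/w8.png",robot.camera("wrist")[:,:,::-1])
```

```text
10.8 foot [0.46317906 0.31582176 0.14599172] [-0.41976601 -0.9174596  -0.04806851] [-0.1677068   0.03899195  0.98506551]
at rim [0.47356286 0.31340751 0.085     ] -0.005387464272710069 -0.0008264379666507209
scene foot px [392.698613  324.1401877]
0.145 [ 0.065  0.126  0.012 -0.001 -0.002  0.   ]
0.09 [ 5.300e-02  4.374e+00 -3.614e+00 -1.000e-03 -2.000e-03  0.000e+00]
0.05 [ 4.500e-02  7.464e+00 -6.250e+00 -1.000e-03 -2.000e-03  0.000e+00]
0.02 [ 3.900e-02  9.781e+00 -8.227e+00 -1.000e-03 -2.000e-03  0.000e+00]
0.008 [ 3.6000e-02  1.0708e+01 -9.0180e+00 -1.0000e-03 -2.0000e-03  0.0000e+00]
```

View pics/s8.png

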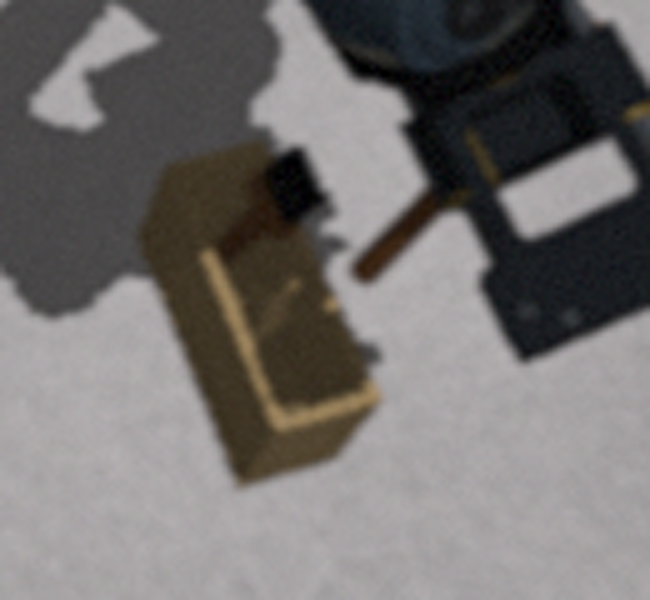

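View pics/w8.png

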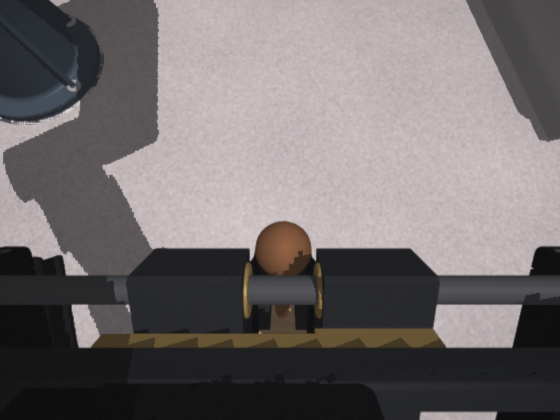

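Request:
carry_out:
  moves:
    - [0,0.05,1.5,-1.2,0,0,0]
    - [0,0.05,3,-2.5,0,0,0]
    - [0,0.05,4.4,-3.6,0,0,0]
    - [0,0.05,5.9,-4.9,0,0,0]
    - [0,0.05,7.5,-6.25,0,0,0]
    - [0,0.05,7.5,-6.25,0,0,0]

```text
time: 11.5
position: [0.4576, 0.3164, 0.1952]
tool_rot: [-0.387, -0.308, 0.542, 0.679]
ft_force: [-0.6, 0.4, -0.0]
grip_width: 0.0104
```

Run:
```python
from rig import robot
from h import *
o=robot.get_obs();T=tool(o)
f=T[:3,:3]@ft+T[:3,3];u=T[:3,:3]@ut;print(o["time"],"foot",f,o["ft_force"],u)
c=np.array([.479,.313]);X=np.array([.974,-.225])
for z in(.02,.008):
    p=c+(-.006+np.tan(np.radians(10))*(.085-z))*X
    print(z,rel(T,stickpose([*p,z],10)))
im=robot.camera("scene")[:,:,::-1];cv2.imwrite("pics/s9.png",cv2.resize(im[270:390,320:450],None,fx=5,fy=5,interpolation=2))
```

```text
11.5 foot [0.4772595  0.31260607 0.04740171] [-0.57999842  0.40461638 -0.01297558] [-0.16356966  0.04027459  0.98570935]
0.02 [ 2.800e-02  2.045e+00 -1.945e+00 -5.000e-03 -3.000e-03 -2.000e-03]
0.008 [ 2.800e-02  2.969e+00 -2.740e+00 -5.000e-03 -3.000e-03 -2.000e-03]
```

View pics/s9.png

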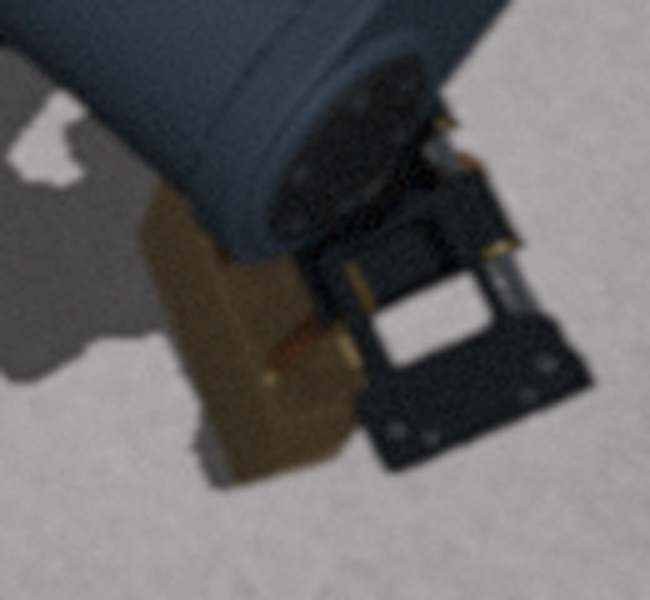

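Inside the compartment with no contact force. Lower to just above the floor.

Request:
carry_out:
  moves:
    - [0,0,1,-0.95,0,0,0]
    - [0,0,2,-1.9,0,0,0]
    - [0,0,2.6,-2.4,0,0,0]
    - [0,0,2.9,-2.7,0,0,0]
    - [0,0,2.9,-2.7,0,0,0]

```text
time: 12.05
position: [0.4663, 0.316, 0.158]
tool_rot: [-0.387, -0.31, 0.542, 0.678]
ft_force: [0.6, 0.7, -0.4]
grip_width: 0.0103
```

Run:
```python
from rig import robot
from h import *
o=robot.get_obs();T=tool(o)
f=T[:3,:3]@ft+T[:3,3];u=T[:3,:3]@ut;print(o["time"],"foot",f,o["ft_force"],u)
```

```text
12.05 foot [0.48653851 0.312466   0.01030986] [ 0.64171077  0.66250881 -0.44496324] [-0.16704448  0.03842875  0.98520017]
```

Request:
carry_out:
  moves:
    - [0,0,0.15,-0.12,0,0,0]
    - [0,0,0.25,-0.2,0,0,0]
    - [0,0,0.25,-0.2,0,0,0]
    - [0.3,0,0.25,-0.2,0,0,0]
    - [0.5,0,0.25,-0.2,0,0,0]
    - [0.6,0,0.25,-0.2,0,0,0]
    - [0.6,0,0.25,-0.2,0,0,0]
    - [0.6,0,0.25,-0.2,0,0,0]

```text
time: 12.85
position: [0.467, 0.316, 0.1556]
tool_rot: [-0.387, -0.311, 0.542, 0.678]
ft_force: [0.5, 0.2, -0.5]
grip_width: 0.0425
```

Run:
```python
from rig import robot
from h import *
o=robot.get_obs();print(o["ft_force"],o["position"])
cv2.imwrite("pics/w10.png",robot.camera("wrist")[:,:,::-1])
```

```text
[ 0.51821146  0.24125506 -0.49370688] [0.46698473 0.31600788 0.15559843]
```

View pics/w10.png

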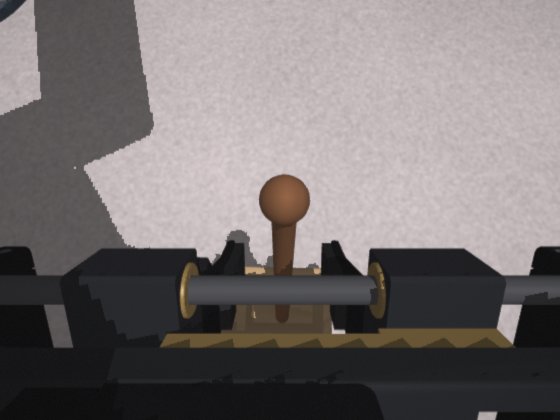

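Request:
carry_out:
  moves:
    - [0.6,0,0,0,0,0,0]
    - [0.6,0,-2,0,0,0,0]
    - [0.6,0,-5,0,0,0,0]
    - [0.6,0,-9,0,0,0,0]
    - [0.6,0,-13,0,0,0,0]
    - [0.6,0,-17,0,0,0,0]
    - [0.6,0,-17,0,0,0,0]
    - [0.6,0,-17,0,0,0,0]

```text
time: 13.7
position: [0.5513, 0.2966, 0.3024]
tool_rot: [-0.388, -0.311, 0.541, 0.678]
ft_force: [-0.3, 0.6, -0.6]
grip_width: 0.0523
```

Run:
```python
from rig import robot
from h import *
o=robot.get_obs();print(o["time"],o["ft_force"],o["position"])
cv2.imwrite("pics/w11.png",robot.camera("wrist")[:,:,::-1])
cv2.imwrite("pics/s11.png",robot.camera("scene")[:,:,::-1])
```

```text
13.7 [-0.28666747  0.55725298 -0.56468769] [0.55128943 0.29659145 0.30240724]
```

View pics/w11.png

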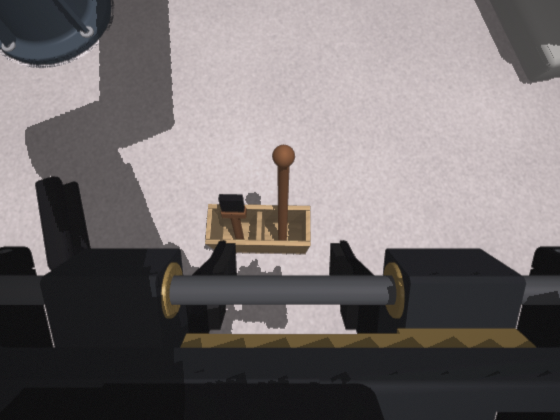

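View pics/s11.png

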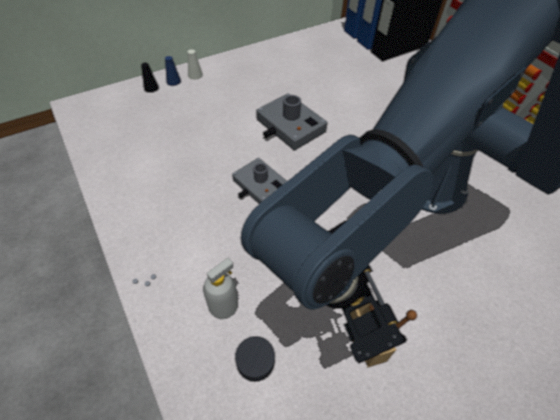

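Run:
```python
from rig import robot
print(robot.hand_in(), robot.get_obs()["time"])
```

```text
the job is handed in; nothing more can be done
the job is handed in; nothing more can be done
```

The job is done and handed in at about 14 s of the 64 s limit. No checks failed, but two things weren't seen directly, noted below.

- **Plunger:** I pulled the stick out by its shaft and lowered its foot into the smaller box's collar. I pressed until it stopped moving: the foot stalled at about z = 0.039 m while the force rose from 9 to 20 N, which matches full 10 mm travel. The gripper stayed well above the collar.
- **Release:** I lifted the stick straight up so the plunger could spring back. I didn't see the plunger's raised position in an image.
- **Stick:** I put it back in its original compartment, ball up, and let go. The last wrist picture shows it leaning on the rim.
- **Caddy and brush:** In the same picture the caddy is upright with the brush still in it. It was unmoved when I checked its place before putting the stick back; I didn't measure it again after release.
- **Bystanders:** The spray bottle and round weight look unmoved in the last scene picture. The arm hid the stapler there; earlier pictures showed it in place and the path stayed clear of it.

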